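# Unload the pinned seal polisher

## Task

The polishing run is over: turn the polisher's speed knob anticlockwise down to its off stop, then pull the spring clip sideways out of the lid post and lay it in the round steel dish. Then swing the lid open to its stop, lay all the boxwood blanks that are in the tub on the floor of the wooden tray, and when they are all there shut the lid fully, leaving the knob off, the clip in the dish, and the loupe and the hammer undisturbed.

Things in the scene. Friction and masses are not known exactly. Their poses are not given: they have to be found in the camera images.
- speed_knob (a joint): speed knob of the polisher, on its low deck: 0 = off stop (fully anticlockwise seen from above), grows clockwise, stop at 4.7 rad. Stays where it is left (0.03 N m).
- speed_knob_grip (a point): on the knob's vertical axis at half height of its upright bar grip, which is 42 mm long, 14 mm thick and 32 mm tall (point 15 mm above the bar's foot, 16 mm below its top). The point turns with the knob; its x axis runs along the bar, whose white mark is at the -x end.
- clip_loop (a point): yellow-plated spring clip of 4 mm wire, 78 mm long: middle of its loop at mid wire, a closed oval 25 mm long and 22 mm wide outside, straight sides 16 mm long. x points from the loop along the straight leg (tip 65 mm ahead); z is normal to the clip's plane. At the start the leg lies level through the post's cross hole; the loop stands free beyond, 43 mm from the post's axis, about 50 mm above the table.
- clip_middle (a point): middle of the clip's length, on the leg 23 mm ahead of clip_loop along its x. The clip comes out of the post straight along its -x: a bowed spring leg beside the straight one lets go of the post with a click in the first 15 mm (1 to 3 N); 30 mm of pull frees the straight leg.
- post_hole (a point): middle of the cross hole of the upright post (14 mm diameter, standing 15 mm above this point) fixed to the polisher's side opposite to the hinge. Axes are the polisher's: z up, y from the hinge side to the post side (the clip is pulled out along +y), x toward the knob deck.
- lid (a joint): the lid, in rad: 0 = shut, grows as it opens upward about its hinge line, stop at 1.9 (109 degrees). A stiff hinge: it stays where it is left (0.17 N m). While the clip is in the post the lid cannot open.
- lid_hinge (a point): middle of the lid's hinge line, fixed on the polisher, 48 mm above the table; x along the hinge line, y toward the post side, z up. The lid is 166 mm from hinge to free edge, 190 mm long, 7 mm thick, top face 4 mm above the hinge line; its steel hasp, 40 mm wide, at x = 50 mm, reaches 50 mm past the free edge.
- lid_handle (a point): middle of the lid's black bar handle: a round bar, 10 mm diameter, 70 mm long, along the hinge line, on two pillars 62 mm apart, 40 mm above the lid's top face (35 mm clear under it). The point turns with the lid. With the lid shut it lies -53 mm in x, 140 mm in y and 44 mm in z from lid_hinge; its x axis runs along the bar.
- tub_floor (a point): centre of the polisher's tub floor, 12 mm above the table; x toward the knob deck, y toward the post side. The tub is 178 mm (x) by 150 mm (y) inside, rim 33 mm above this floor; its wall is 6 mm thick. The knob deck joins the wall at +x, 30 mm high.
- parts_dish_in (a point): centre of the inner floor of the round steel parts dish, loose, 116 mm across the rim, 20 mm high, floor 4 mm above its underside and about 70 mm across.
- tray_in (a point): centre of the inner floor of the pale wooden tray, loose, 150 mm (x) by 190 mm (y) outside, 22 mm high, wall and floor 5 mm.
- loupe: black eyeglass loupe, 38 mm diameter, 30 mm high, a bystander; origin under its centre.
- small_hammer: small hammer with a pale wooden handle, 170 mm long in y, a bystander; origin under its middle.
- blank_1_centre (a point): centre of pale boxwood seal blank 1: a bar 16 mm wide (x), 56 mm long (y), 16 mm high (z), about 30 g; lies in the tub at the start. Two to four blanks are present (None when absent).
- blank_2_centre (a point): centre of pale boxwood seal blank 2: a bar 16 mm wide (x), 56 mm long (y), 16 mm high (z), about 30 g; lies in the tub at the start. Two to four blanks are present (None when absent).
- blank_3_centre (a point): centre of pale boxwood seal blank 3: a bar 16 mm wide (x), 56 mm long (y), 16 mm high (z), about 30 g; lies in the tub at the start. Two to four blanks are present (None when absent).
- blank_4_centre (a point): centre of pale boxwood seal blank 4: a bar 16 mm wide (x), 56 mm long (y), 16 mm high (z), about 30 g; lies in the tub at the start. Two to four blanks are present (None when absent).

How it is judged:
By the outcome, as a careful person would: the job done as asked, in the order asked, and still so for the second after the job is handed in, with the robot touching nothing.
Of blank_1, blank_2, blank_3, blank_4 only 2 to 4 are there at a start; the rules pass over those that are not, and their reading is None.
At some moment in a run one of parts_dish, tray may be knocked a few centimetres aside while the robot is not near it.
Once in a run the grip may slacken for a moment while it holds something.
It also fails if it takes over 210 s, if anything falls off the work surface, if the arm or the gripper's body presses on something with over 40 N, if the wrist force passes 120 N, or if a joint passes its speed limit or range.

## Robot

A 6-joint arm with a two-finger parallel gripper is mounted at the origin on a cart in front of the work surface, level with it; the furniture and walls round the work are solid. World frame = base frame: x ahead of the robot, y to its left, z up, the work surface at z = 0. Lengths are in m, angles in rad, forces in N, time in s.
With the tool pointing down it reaches from about 0.3 to 0.775 m from the base axis. Payload 14.6 kg.
Tool frame: the origin (TCP) lies at the very end of the fingers, on their centre line; the grasp point (between the pads) lies 19 mm behind it; z points along the fingers, y is the line along which they close (so a half turn about z gives the same grasp; the last joint's range is limited). The gripper opens to 94 mm and grips with 3 to 60 N. Pads are 16 mm wide; open, the fingers measure 119 mm over their backs; the gripper's body (75 mm by 177 mm) begins 78 mm behind the grasp point.
Start: joints at [1.261, 0.3, 1.521, -0, 1.321, -0.067], TCP at [0.132, 0.534, 0.205] pointing down, gripper open.
Joint ranges: [-3.03, 3.03], [-0.79, 2.21], [0.23, 2.52], [-1.04, 4.18], [0, 3.07], [-2.55, 2.55]. Speed limits (rad/s): [2.22, 2.22, 2.57, 3.14, 3.14, 3.14].

## Interface

Orientations are given as [roll, pitch, yaw] about the fixed x, y, z axes, in that order (R = Rz(yaw) Ry(pitch) Rx(roll)).
In Python, from station import telemetry, cams, hand_in, nets gives the robot as it stands.
- The arm moves only by the tool move_arm, never from a script. Its argument "increments" is a list of rows, each a list of 4 numbers: the shift along the tool's x, y, z in m, then the turn about the tool's z in rad. In form: [[tx, ty, tz, roll], ...]. A call has 1 to 20 rows; each row shifts and turns the commanded pose from where the row before left it, along the tool's axes as they then stand; what a row does not reach is not made up. A row lasts 1/8 s, in which the tool goes at most 62.5 mm and 10.7 degrees, less where a joint would pass 70% of its speed; a pose out of reach is approached as far as the arm can. A call is refused whole if a number of a shift passes 0.0625 or a number of a turn 0.188, either way. A call with a gripper value outside its range is refused whole. "grip" is the opening, from 0 (shut) to 1 (fully open), set as the call begins (left out, the last holds). The fingers move at their own pace and stop on an object; "force" is the grip in N (left out, the last holds). Time passes only in rows, so rows that do not move let the fingers close. It gives the time, the measured TCP pose, the force, the opening and the grip force at its end, in the units of the state.
- telemetry.get_obs(): the state, without advancing time (a new reading comes with each control period).
- cams.camera(name): name is "scene" or "top" or "wrist"; returns the picture (384x512x3 uint8, blue, green, red); there is no depth.
- cams.camera_model(name): a dict with "intrinsics" (3x3 intrinsics, pixels), "xyz" and "attitude" of the camera in the world; the wrist camera has in their place "T_tool_cam" (4x4, takes a point from camera to tool coordinates, whose origin is the TCP and whose axes are the flange's). Camera axes: x right, y up, looking along -z (the intrinsics and any distortion apply to the point x, -y, -z); pixel columns grow to the right and rows downward; lengths in m; the calibration is good to about 2 mm. A picture is of the moment at which its call begins: read the wrist's pose just before it. camera_model takes no time and is no camera call.
- hand_in(): hands the job in; it is judged then, once.
Trained networks look in the newest picture that a camera, given by its name, has taken for a name from the list of things; names that differ only in an ending like _2 or _b are one class to them, and where a whole thing is asked for, a point or a joint stands for the part that bears it (a point fixed in the world has none). Each returns a list of dicts, best first, with "conf" (0 to 1); they miss things now and then, are a little off and sometimes report something else, mostly with a low value. They report only what shows in the picture. A call takes as long as a camera call.
- nets.search_frame(camera, query): "extent" ([left, top, right, bottom] in pixels, round what is visible of it).
- nets.mark_of(camera, query): "centre" ([column, row] in pixels: a listed point, or the origin of a listed thing).
The state is a dict: "time_s": time; "qpos": joint angles; "joint_vel": joint speeds; "tau": joint torques, N m; "ee_pos": TCP position; "eef_rot": TCP orientation; "force": force on the tool from outside, world axes, zero at the start; "moment": the same for the moment, N m; "grip_width": finger opening in m; "grip_force": force on a finger pad.
Only numpy, scipy, OpenCV 4.12 (cv2) and the standard library are available. Lean on these libraries where they do the work, as an engineer would, in place of code of your own. Each camera call takes 0.05 s, during which the arm holds its last target. There are 200 camera calls.

## Working session

There is one attempt and no reset: what is moved stays moved. The work goes in short steps, Python scripts to look and compute and a tool call to move; the robot and the scene stay as the last step left them, time stands still between calls to the robot, and variables do not carry over. Pictures are saved under pics/ and viewed, at most 14 in all, crops included, and the job is handed in when it is done.

Besides the shell and the picture viewer there is one more tool, called after ">>>" by a JSON object that holds its "name" and its "arguments", one argument or row to a line. move_arm: Moves the arm, as the interface text tells. Its arguments: {"type":"object","properties":{"increments":{"type":"array"},"grip":{"type":"number"},"force":{"type":"number"}},"required":["increments"]}

```bash
ls; mkdir -p pics; cat > h.py <<'E'
import numpy as np, cv2
from scipy.spatial.transform import Rotation as R
from station import telemetry, cams, hand_in, nets
def pose():
    o=telemetry.get_obs(); return np.array(o["ee_pos"]), R.from_euler('xyz',o["eef_rot"]).as_matrix()
def cam(n):
    m=cams.camera_model(n); K=np.array(m["intrinsics"])
    if "T_tool_cam" in m:
        p,r=pose(); T=np.array(m["T_tool_cam"]); return K,r@T[:3,:3],p+r@T[:3,3],m
    a=np.array(m["attitude"]); Rm=a if a.shape==(3,3) else R.from_euler('xyz',a).as_matrix()
    return K,Rm,np.array(m["xyz"]),m
def shot(n,f=None):
    c=cam(n); im=cams.camera(n)
    if f: cv2.imwrite("pics/"+f,im)
    return im,c
def ray(c,px):
    K,Rm,o,m=c; d=m.get("distortion")
    v=cv2.undistortPoints(np.array([[px]],float),K,np.array(d,float) if d is not None else None)[0,0]
    return o,Rm@np.array([v[0],-v[1],-1.])
def atz(c,px,z):
    o,d=ray(c,px); return o+d*(z-o[2])/d[2]
def tri(rs):
    A=0;b=0
    for o,d in rs:
        d=d/np.linalg.norm(d);P=np.eye(3)-np.outer(d,d);A=A+P;b=b+P@o
    x=np.linalg.solve(A,b); return x,[round(float(np.linalg.norm((np.eye(3)-np.outer(d,d)/(d@d))@(x-o)))*1000,1) for o,d in rs]
def proj(c,p):
    K,Rm,o,m=c; q=Rm.T@(np.array(p)-o); q=np.array([q[0],-q[1],-q[2]])
    return (K@(q/q[2]))[:2]
E
python3 - <<'E'
from h import *
for n in ["scene","top","wrist"]:
    m=cams.camera_model(n); print(n,{k:np.round(np.array(v),3).tolist() if not isinstance(v,str) else v for k,v in m.items()})
o=telemetry.get_obs();print(o)
C={}
for n in ["scene","top"]:
    im,C[n]=shot(n,n+"0.png")
for q in ["speed_knob_grip","clip_loop","clip_middle","post_hole","lid_hinge","lid_handle","tub_floor","parts_dish_in","tray_in","loupe","small_hammer","blank_1_centre"]:
    r={}
    for n in C:
        l=nets.mark_of(n,q); r[n]=[(np.round(a["centre"],1).tolist(),round(a["conf"],2)) for a in l[:3]]
    print(q,r)
    if r["scene"] and r["top"]:
        x,e=tri([ray(C[n],r[n][0][0]) for n in C]); print("   ",x.round(4),e)
E
```

```text
pics
scene {'intrinsics': [[472.02, 0.0, 247.373], [0.0, 472.02, 190.86], [0.0, 0.0, 1.0]], 'xyz': [-0.394, -0.826, 0.646], 'attitude': [1.167, -0.007, -0.778]}
top {'intrinsics': [[451.82, 0.0, 261.97], [0.0, 451.82, 186.787], [0.0, 0.0, 1.0]], 'xyz': [0.382, 0.087, 1.393], 'attitude': [0.115, 0.002, -1.551]}
wrist {'intrinsics': [[305.917, 0.0, 258.745], [0.0, 305.917, 192.597], [0.0, 0.0, 1.0]], 'T_tool_cam': [[0.0, 0.973, 0.231, 0.066], [1.0, -0.0, 0.0, 0.0], [0.0, 0.231, -0.973, -0.18], [0.0, 0.0, 0.0, 1.0]]}
{'time_s': 0.0, 'qpos': array([ 1.26138582e+00,  3.00457373e-01,  1.52156166e+00, -4.18200662e-05,
        1.32069871e+00, -6.66089346e-02]), 'joint_vel': array([-9.92261656e-04,  1.07290750e-05,  1.50952596e-04, -1.63327753e-04,
       -5.37515023e-04,  3.75602540e-05]), 'tau': array([ 4.06135705e-04, -5.31802511e+01, -3.52748930e+01,  7.08709401e-02,
        2.43473472e-02, -9.91144498e-05]), 'ee_pos': array([0.13217304, 0.53361941, 0.20490208]), 'eef_rot': array([-3.14046737e+00, -3.44678897e-05,  2.89880144e+00]), 'force': array([ 0.51839081, -0.96999231,  1.35986505]),
[... 786 characters left out ...]
op': [([322.7, 199.2], 0.78)]}
    [ 0.4951 -0.0787  0.0826] [8.1, 8.1]
tub_floor {'scene': [([314.7, 240.0], 0.83)], 'top': []}
parts_dish_in {'scene': [([268.2, 209.7], 0.96)], 'top': [([264.3, 162.4], 0.93)]}
    [6.162e-01 9.100e-02 6.000e-04] [5.2, 5.2]
tray_in {'scene': [([197.7, 212.2], 0.85), ([351.0, 210.7], 0.19)], 'top': [([218.2, 221.3], 0.98), ([351.5, 142.8], 0.24)]}
    [0.4326 0.2259 0.0054] [1.3, 1.3]
loupe {'scene': [([234.8, 244.8], 0.59)], 'top': [([293.8, 239.2], 0.42)]}
    [ 0.3803 -0.0041  0.0043] [4.7, 4.7]
small_hammer {'scene': [([177.5, 188.0], 0.77)], 'top': [([146.6, 194.6], 0.89)]}
    [ 0.515   0.4489 -0.0042] [3.4, 3.4]
blank_1_centre {'scene': [], 'top': []}
```

View pics/top0.png

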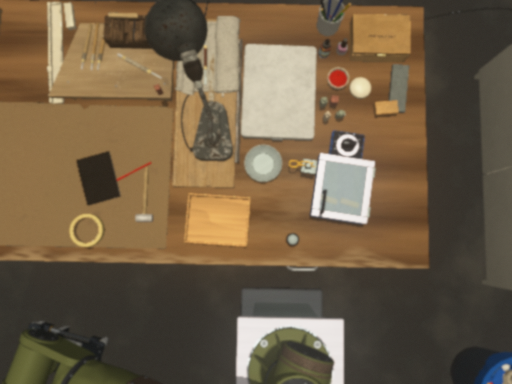

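View pics/scene0.png

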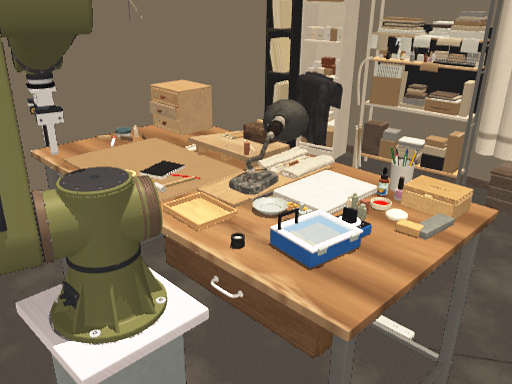

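The top view shows the tray at (218,220), dish at (264,163), clip and post at (295–308,165), the white lid with its handle at (343,190), the knob at (347,143), the loupe at (293,239) and the hammer at (145,195). The scene view agrees. Next I'll move the wrist camera over the polisher.

>>> {"name": "move_arm", "arguments": {
  "increments": [
    [-0.041, -0.036, -0.0035, 0],
    [-0.041, -0.036, -0.0035, 0],
    [-0.041, -0.036, -0.0035, 0],
    [-0.041, -0.036, -0.0035, 0],
    [-0.041, -0.036, -0.0035, 0],
    [-0.041, -0.036, -0.0035, 0],
    [-0.041, -0.036, -0.0035, 0],
    [-0.041, -0.036, -0.0035, 0],
    [-0.041, -0.036, -0.0035, 0],
    [-0.041, -0.036, -0.0035, 0],
    [-0.041, -0.036, -0.0035, 0],
    [-0.041, -0.036, -0.0035, 0],
    [-0.041, -0.036, -0.0035, 0],
    [0, 0, 0, 0]
  ],
  "grip": 1
}}

```text
time_s: 3.05
ee_pos: [0.538, -0.051, 0.2503]
eef_rot: [-3.141, -0.001, 2.895]
force: [-0.2, 0.2, -0.5]
grip_width: 0.0943
grip_force: 0.0
```

```bash
cat >> h.py <<'E'
def plan(p,yaw=None,step=0.055):
    "delta to go (tool axes) and row count"
    p0,r=pose(); y0=np.arctan2(r[1,0],r[0,0]); d=r.T@(np.array(p)-p0)
    ro=0 if yaw is None else -((yaw-y0+np.pi)%(2*np.pi)-np.pi)
    n=max(1,int(np.ceil(max(np.linalg.norm(d)/step,abs(ro)/0.18))))
    print("from",p0.round(4),"yaw",round(float(y0),3),"to",np.round(p,4),"delta",d.round(4),"roll",round(float(ro),3),"n",n,"row",(d/n).round(4),round(float(ro/n),4))
def marks(n,qs,k=1):
    out={}
    for q in qs:
        l=nets.mark_of(n,q); out[q]=[(np.round(a["centre"],1).tolist(),round(a["conf"],2)) for a in l[:k]]
    return out
E
python3 - <<'E'
from h import *
im,c=shot("wrist","w1.png"); p,r=pose(); print(p)
for q,v in marks("wrist",["speed_knob_grip","clip_loop","clip_middle","post_hole","lid_hinge","lid_handle","parts_dish_in"]).items():
    z={"speed_knob_grip":.06,"clip_loop":.05,"clip_middle":.05,"post_hole":.05,"lid_hinge":.048,"lid_handle":.092,"parts_dish_in":.004}[q]
    print(q,v,[atz(c,a[0],z).round(4) for a in v])
E
```

```text
[ 0.53722944 -0.04945563  0.25036272]
speed_knob_grip [([217.1, 152.8], 0.34)] [array([ 0.499 , -0.0928,  0.06  ])]
clip_loop [([309.8, 218.2], 0.76)] [array([ 6.108e-01, -5.000e-04,  5.000e-02])]
clip_middle [([292.6, 220.2], 0.78)] [array([ 0.608 , -0.0228,  0.05  ])]
post_hole [([280.3, 223.8], 0.9)] [array([ 0.609 , -0.0395,  0.05  ])]
lid_hinge [([119.3, 201.3], 0.94)] [array([ 0.5292, -0.2345,  0.048 ])]
lid_handle [([220.2, 151.8], 0.69)] [array([ 0.4966, -0.0842,  0.092 ])]
parts_dish_in [([368.7, 196.1], 0.92)] [array([0.6153, 0.0925, 0.004 ])]
```

View pics/w1.png

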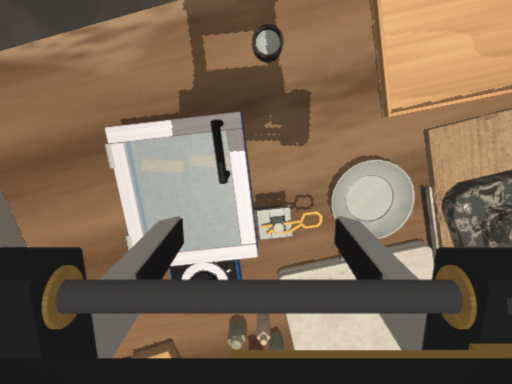

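The wrist view shows the lid glass with pale blanks under it at about (160,166) and (205,160), the handle at (220,152), the post at (278,224), the clip loop at (312,219) and the dish at (370,197). The gripper hides the knob, so I'll turn the wrist and look at it from the side.

>>> {"name": "move_arm", "arguments": {
  "increments": [
    [-0.04, -0.034, 0, 0],
    [-0.04, -0.034, 0, 0],
    [-0.04, -0.034, 0, 0],
    [-0.04, -0.034, 0, 0],
    [0, 0, 0, 0.184],
    [0, 0, 0, 0.184],
    [0, 0, 0, 0.184],
    [0, 0, 0, 0.184],
    [0, 0, 0, 0.184],
    [0, 0, 0, 0.184],
    [0, 0, 0, 0.184],
    [0, 0, 0, 0.184],
    [0, 0, 0, 0]
  ]
}}

```text
time_s: 5.08
ee_pos: [0.6597, -0.2186, 0.251]
eef_rot: [3.142, 0.0, 1.428]
force: [0.3, -0.2, -0.7]
grip_width: 0.0937
grip_force: 0.0
```

```bash
python3 - <<'E'
from h import *
im,c=shot("wrist","w2.png"); p,r=pose(); print(p)
m=marks("wrist",["speed_knob_grip","clip_loop","clip_middle","post_hole","lid_hinge","lid_handle"]);print(m)
print(nets.search_frame("wrist","speed_knob")[:1])
k=m["speed_knob_grip"][0][0]; print(atz(c,k,.05),atz(c,k,.06))
cv2.imwrite("pics/w2c.png",cv2.resize(im[0:260,100:450],None,fx=2,fy=2,interpolation=cv2.INTER_CUBIC))
E
```

```text
[ 0.65972141 -0.21864153  0.25103645]
{'speed_knob_grip': [([266.4, 130.0], 0.98)], 'clip_loop': [], 'clip_middle': [([188.2, 6.6], 0.87)], 'post_hole': [([191.3, 29.7], 0.57)], 'lid_hinge': [([156.9, 198.0], 0.83)], 'lid_handle': [([85.6, 79.7], 0.58)]}
[{'extent': [250.7, 113.9, 281.6, 148.8], 'conf': 0.65}]
[ 0.67722643 -0.16567494  0.05      ] [ 0.67703598 -0.16532165  0.06      ]
```

View pics/w2c.png

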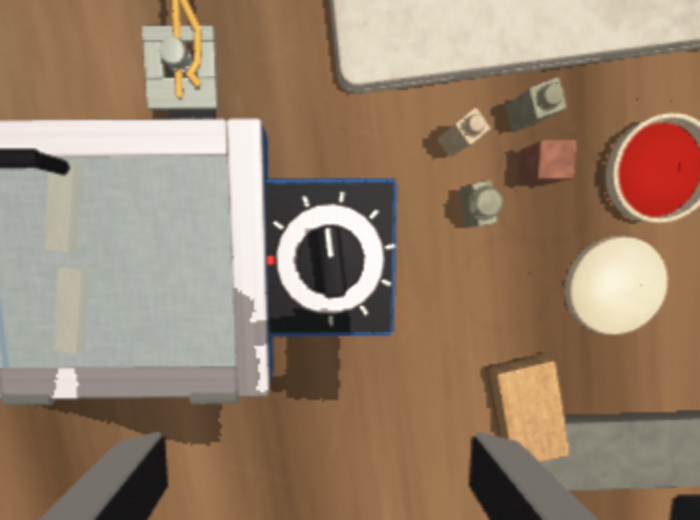

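The knob's white mark points up, toward +y, at crop pixel (329,240). The red off dot is at its left (270,260), so the turn to off is about 1.5 rad anticlockwise. I'll triangulate the knob and plan the grasp.

```bash
python3 - <<'E'
from h import *
ct,cs,cw=cam("top"),cam("scene"),cam("wrist")
print(tri([ray(ct,[352.1,144.2]),ray(cs,[349.1,211.2]),ray(cw,[266.4,130])]))
print(tri([ray(ct,[352.1,144.2]),ray(cw,[266.4,130])]))
print(tri([ray(cs,[349.1,211.2]),ray(cw,[266.4,130])]))
plan([.677,-.1655,.12],1.49)
E
```

```text
(array([ 0.67196706, -0.16828945,  0.06597258]), [6.2, 3.3, 5.6])
(array([ 0.67338062, -0.17009734,  0.06237765]), [5.7, 5.7])
(array([ 0.67593252, -0.16412808,  0.06298281]), [1.9, 1.9])
from [ 0.6597 -0.219   0.251 ] yaw 1.428 to [ 0.677  -0.1655  0.12  ] delta [0.0555 0.0095 0.131 ] roll -0.062 n 3 row [0.0185 0.0032 0.0437] -0.0207
```

>>> {"name": "move_arm", "arguments": {
  "increments": [
    [0.0185, 0.0025, 0.042, -0.02],
    [0.0185, 0.0025, 0.042, -0.02],
    [0.0185, 0.0025, 0.042, -0.02],
    [0, 0, 0, 0]
  ],
  "grip": 0.45
}}

```text
time_s: 5.98
ee_pos: [0.6728, -0.1636, 0.1219]
eef_rot: [-3.136, -0.001, 1.489]
force: [-0.3, 0.2, 0.2]
grip_width: 0.0573
grip_force: 0.0
```

```bash
python3 - <<'E'
from h import *
cw=cam("wrist"); 
im,c=shot("wrist","w3.png"); p,r=pose(); print(p)
m=marks("wrist",["speed_knob_grip"]);print(m)
k=m["speed_knob_grip"][0][0]
o1=np.array([0,0,0])
# earlier view pose
T=np.array(cams.camera_model("wrist")["T_tool_cam"]); r0=R.from_euler('xyz',[3.142,0,1.428]).as_matrix()
c0=(c[0],r0@T[:3,:3],np.array([.65972,-.21864,.25104])+r0@T[:3,3],c[3])
x,e=tri([ray(c0,[266.4,130]),ray(c,k)]);print(x,e)
x3,e=tri([ray(c0,[266.4,130]),ray(c,k),ray(cam("scene"),[349.1,211.2])]);print(x3,e)
print(atz(c,k,.06)); plan([*atz(c,k,.06)[:2],.052],1.49)
cv2.imwrite("pics/w3c.png",im[100:330,120:400])
E
```

```text
[ 0.67382799 -0.16480915  0.12492011]
{'speed_knob_grip': [([263.0, 209.5], 0.87)]}
[ 0.67655079 -0.16495391  0.07262933] [0.2, 0.2]
[ 0.67573146 -0.16522389  0.06400495] [1.2, 2.2, 2.8]
[ 0.67616101 -0.16866493  0.06      ]
from [ 0.6745 -0.1655  0.1267] yaw 1.487 to [ 0.6762 -0.1687  0.052 ] delta [-0.0029  0.0019  0.0747] roll -0.003 n 2 row [-0.0015  0.0009  0.0374] -0.0017
```

View pics/w3c.png

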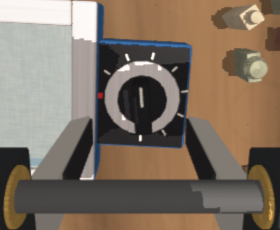

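The knob is centred between the fingers at crop (142,98), with the white mark pointing up and slightly left. I'll descend to TCP z ≈ 0.056 and grip.

>>> {"name": "move_arm", "arguments": {
  "increments": [
    [-0.001, 0.001, 0.023, 0],
    [-0.001, 0.001, 0.023, 0],
    [-0.001, 0, 0.023, 0],
    [0, 0, 0, 0],
    [0, 0, 0, 0]
  ]
}}

```text
time_s: 6.7
ee_pos: [0.6767, -0.1688, 0.0585]
eef_rot: [3.138, 0.001, 1.486]
force: [0.4, -0.2, 0.7]
grip_width: 0.0425
grip_force: 0.0
```

>>> {"name": "move_arm", "arguments": {
  "increments": [
    [0, 0, 0, 0],
    [0, 0, 0, 0],
    [0, 0, 0, 0],
    [0, 0, 0, 0],
    [0, 0, 0, 0]
  ],
  "grip": 0,
  "force": 15
}}

```text
time_s: 7.32
ee_pos: [0.6749, -0.1678, 0.0563]
eef_rot: [-3.139, -0.0, 1.487]
force: [-9.7, 2.1, 6.1]
grip_width: 0.0141
grip_force: 14.9
```

>>> {"name": "move_arm", "arguments": {
  "increments": [
    [0, 0, 0, -0.14],
    [0, 0, 0, -0.14],
    [0, 0, 0, -0.14],
    [0, 0, 0, -0.14],
    [0, 0, 0, -0.14],
    [0, 0, 0, -0.14],
    [0, 0, 0, -0.14],
    [0, 0, 0, -0.14],
    [0, 0, 0, -0.14],
    [0, 0, 0, -0.14],
    [0, 0, 0, 0]
  ]
}}

```text
time_s: 8.7
ee_pos: [0.6768, -0.1662, 0.0563]
eef_rot: [3.139, 0.002, 2.89]
force: [6.6, 10.2, 0.0]
grip_width: 0.0139
grip_force: 15.0
```

```bash
python3 - <<'E'
from h import *
o=telemetry.get_obs();print(o["moment"],o["force"],o["eef_rot"],o["grip_width"])
E
```

```text
[ 1.89687515e+00 -1.27200435e+00  8.63814540e-04] [ 6.58119334 10.1875725   0.03248309] [3.13897692e+00 1.78485582e-03 2.88988113e+00] 0.013861893925334184
```

>>> {"name": "move_arm", "arguments": {
  "increments": [
    [0, 0, 0, -0.06],
    [0, 0, 0, -0.06],
    [0, 0, 0, -0.03],
    [0, 0, 0, 0]
  ]
}}

```text
time_s: 9.2
ee_pos: [0.677, -0.166, 0.0564]
eef_rot: [3.139, 0.003, 3.038]
force: [8.0, 9.9, 0.7]
grip_width: 0.0143
grip_force: 15.3
```

```bash
python3 - <<'E'
from h import *
o=telemetry.get_obs();print(o["moment"],o["force"],o["eef_rot"],o["grip_width"])
E
```

```text
[ 2.01886777 -1.39932191 -0.3826306 ] [8.01075203 9.87631052 0.68570593] [3.13902953e+00 2.50569383e-03 3.03791451e+00] 0.014255599564197911
```

The moment about z rose to -0.38 N·m at yaw 3.04, so the knob is on its stop, as expected near 2.99. I'll release it, rise, and go above the clip.

>>> {"name": "move_arm", "arguments": {
  "increments": [
    [0, 0, 0, 0],
    [0, 0, 0, 0],
    [0, 0, 0, 0],
    [0, 0, -0.03, 0],
    [0, 0, -0.05, 0],
    [0, 0, -0.06, 0],
    [0, 0, 0, 0.18],
    [0, 0, 0, 0.18],
    [0, 0, 0, 0.18],
    [0, 0, 0, 0.18],
    [0, 0, 0, 0.18],
    [0, 0, 0, 0.18],
    [0, 0, 0, 0.18],
    [0, 0, 0, 0.18],
    [0, 0, 0, 0.18],
    [0.05, -0.04, 0, 0],
    [0.05, -0.04, 0, 0],
    [0, 0, 0, 0],
    [0, 0, 0, 0]
  ],
  "grip": 0.45
}}

```text
time_s: 11.58
ee_pos: [0.6139, -0.0601, 0.1964]
eef_rot: [3.141, 0.0, 1.417]
force: [0.1, 0.8, 0.2]
grip_width: 0.0422
grip_force: 0.0
```

```bash
cat >> h.py <<'E'
def save(c,**k):
    import pickle; pickle.dump((c[:3],k),open("view.pkl","wb"))
def load():
    import pickle; c,k=pickle.load(open("view.pkl","rb")); return (*c,cams.camera_model("wrist")),k
E
python3 - <<'E'
from h import *
im,c=shot("wrist","w4.png"); print(pose()[0])
q=["speed_knob_grip","clip_loop","clip_middle","post_hole","lid_handle","parts_dish_in"]
m=marks("wrist",q);print(m); save(c,m=m)
for k in q[:4]:
  if m[k]: print(k,atz(c,m[k][0][0],.05))
cv2.imwrite("pics/w4c.png",cv2.resize(im[0:280,80:480],None,fx=2,fy=2,interpolation=cv2.INTER_CUBIC))
E
```

```text
[ 0.61404138 -0.06057697  0.19611784]
{'speed_knob_grip': [([327.7, 267.1], 0.67)], 'clip_loop': [([245.8, 130.0], 0.91)], 'clip_middle': [([68.3, 155.5], 0.44)], 'post_hole': [([245.6, 169.4], 0.57)], 'lid_handle': [([144.2, 234.3], 0.77)], 'parts_dish_in': [([241.5, 41.1], 0.8)]}
speed_knob_grip [ 0.67860045 -0.17121578  0.05      ]
clip_loop [ 0.60984013 -0.00221564  0.05      ]
clip_middle [0.41857541 0.00046377 0.05      ]
post_hole [ 0.60285403 -0.04322937  0.05      ]
```

View pics/w4c.png

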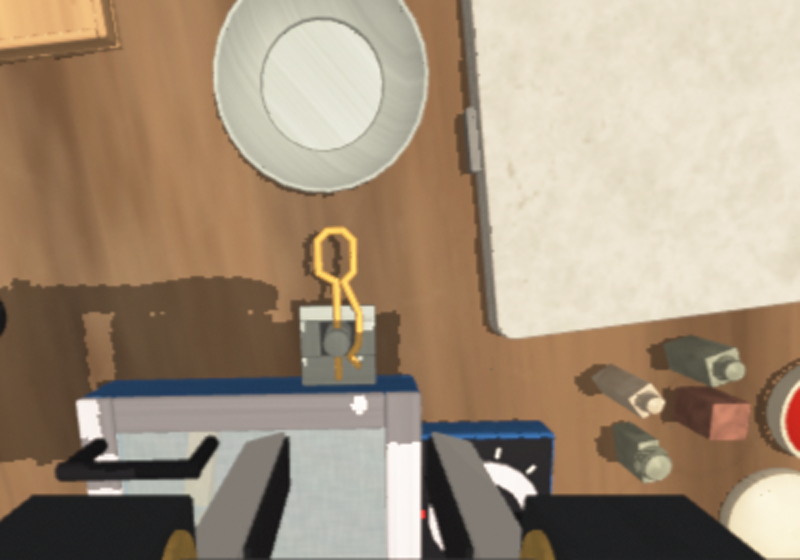

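The clip loop is at crop (335,255) with its leg running down into the post at (340,345), and the dish centre is at (322,84). I'll triangulate the clip's height and plan.

```bash
python3 - <<'E'
from h import *
c4,k=load(); T=np.array(c4[3]["T_tool_cam"]); r0=R.from_euler('xyz',[-3.141,-.001,2.895]).as_matrix()
c1=(c4[0],r0@T[:3,:3],np.array([.53723,-.04946,.25036])+r0@T[:3,3],c4[3])
for a,b in (([309.8,218.2],[247,128]),([280.3,223.8],[245.6,169.4]),([368.7,196.1],[241.5,41.1])):
    print(tri([ray(c1,a),ray(c4,b)]))
print(tri([ray(cam("scene"),[290.8,203.3]),ray(c4,[247,128])]))
plan([.6095,-.001,.1],1.42)
E
```

```text
(array([0.61097966, 0.00061271, 0.04654126]), [1.1, 1.1])
(array([ 0.60323351, -0.03926929,  0.064084  ]), [1.9, 1.9])
(array([ 0.61850264,  0.09747237, -0.00933761]), [0.8, 0.8])
(array([6.10978214e-01, 4.26748681e-04, 5.40390339e-02]), [0.9, 0.9])
from [ 0.6137 -0.0602  0.1957] yaw 1.416 to [ 0.6095 -0.001   0.1   ] delta [ 0.0579 -0.0132  0.0957] roll -0.004 n 3 row [ 0.0193 -0.0044  0.0319] -0.0013
```

>>> {"name": "move_arm", "arguments": {
  "increments": [
    [0.02, -0.004, 0.032, 0],
    [0.02, -0.004, 0.032, 0],
    [0.0185, -0.0045, 0.032, 0],
    [0, 0, 0.03, 0],
    [0, 0, 0.0285, 0],
    [0, 0, 0, 0],
    [0, 0, 0, 0],
    [0, 0, 0, 0]
  ],
  "grip": 0.45
}}

```text
time_s: 12.92
ee_pos: [0.6109, -0.0001, 0.0429]
eef_rot: [3.14, -0.0, 1.417]
force: [-0.0, 1.0, -0.2]
grip_width: 0.0421
grip_force: 0.0
```

```bash
python3 - <<'E'
from h import *
im,c=shot("wrist"); print(pose()[0])
m=marks("wrist",["clip_loop"]);print(m,[atz(c,a[0],.05) for a in m["clip_loop"]])
cv2.imwrite("pics/w5c.png",cv2.resize(im[130:330,140:380],None,fx=2,fy=2))
E
```

```text
[6.10733048e-01 9.04328602e-06 4.26710922e-02]
{'clip_loop': [([260.5, 236.0], 0.79)]} [array([ 0.61238088, -0.00120123,  0.05      ])]
```

View pics/w5c.png

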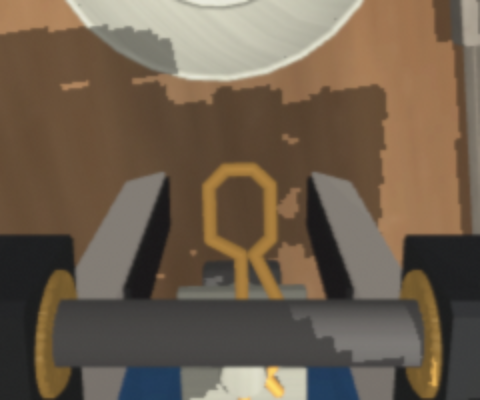

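The loop is centred between the fingers at crop (240,205). I'll close on it and pull.

>>> {"name": "move_arm", "arguments": {
  "increments": [
    [0, 0, 0, 0],
    [0, 0, 0, 0],
    [0, 0, 0, 0],
    [0, 0, 0, 0],
    [0.01, 0, 0, 0],
    [0.01, 0, 0, 0],
    [0.01, 0, 0, 0],
    [0.01, 0, 0, 0],
    [0.01, 0, 0, 0],
    [0, 0, 0, 0]
  ],
  "grip": 0,
  "force": 25
}}

```text
time_s: 14.28
ee_pos: [0.6179, 0.0503, 0.0414]
eef_rot: [-3.142, -0.0, 1.418]
force: [-0.3, -0.2, -0.6]
grip_width: 0.0209
grip_force: 25.0
```

```bash
python3 - <<'E'
from h import *
im,c=shot("wrist"); print(pose()[0])
print(marks("wrist",["clip_loop","parts_dish_in"]))
T=shot("top")[0];m=marks("top",["parts_dish_in","tray_in"]);print(m,atz(cam("top"),m["parts_dish_in"][0][0],.004))
cv2.imwrite("pics/w6c.png",cv2.resize(im[60:330,140:380],None,fx=2,fy=2))
E
```

```text
[0.6178158  0.0498394  0.04138736]
{'clip_loop': [([261.7, 239.5], 0.6)], 'parts_dish_in': [([248.4, 156.1], 0.58)]}
{'parts_dish_in': [([264.5, 163.8], 0.5)], 'tray_in': [([218.3, 224.7], 0.71)]} [0.61502869 0.0866906  0.004     ]
```

View pics/w6c.png

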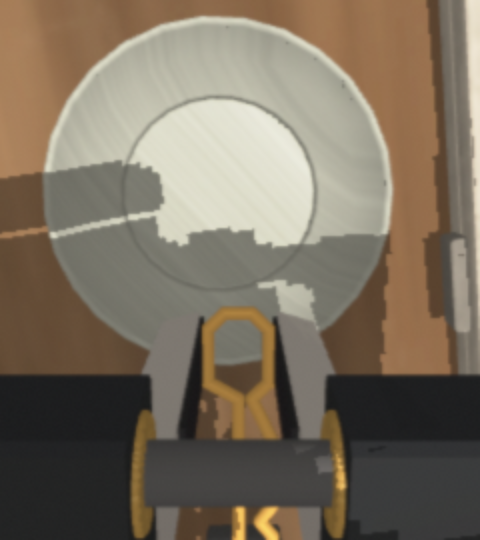

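The clip is held and free of the post. The dish floor centre is at crop (219,193).

```bash
python3 - <<'E'
from h import *
c=cam("wrist"); d=atz(c,[249.5,156.5],.004); print(d)
t=np.array([np.cos(1.418),np.sin(1.418),0]); plan(d+.023*t+np.array([0,0,.066-.004]),1.418)
E
```

```text
[0.61833612 0.09126919 0.004     ]
from [0.6178 0.0492 0.0415] yaw 1.416 to [0.6218 0.114  0.066 ] delta [ 0.0647 -0.006  -0.0245] roll -0.002 n 2 row [ 0.0323 -0.003  -0.0123] -0.0008
```

>>> {"name": "move_arm", "arguments": {
  "increments": [
    [0, 0, -0.02, 0],
    [0.022, -0.002, 0, 0],
    [0.022, -0.002, 0, 0],
    [0.021, -0.002, 0, 0],
    [0, 0, 0.025, 0],
    [0, 0, 0.015, 0],
    [0, 0, 0.008, 0],
    [0, 0, 0, 0],
    [0, 0, 0, 0]
  ]
}}

```text
time_s: 15.7
ee_pos: [0.6223, 0.1146, 0.0142]
eef_rot: [3.141, -0.0, 1.417]
force: [-0.5, 0.2, -0.1]
grip_width: 0.0206
grip_force: 25.0
```

Release, rise, rotate to the lid yaw and look.

>>> {"name": "move_arm", "arguments": {
  "increments": [
    [0, 0, 0, 0],
    [0, 0, 0, 0],
    [0, 0, -0.03, 0],
    [0, 0, -0.05, 0],
    [0, 0, -0.055, 0],
    [0, 0, -0.05, -0.17],
    [0, 0, 0, -0.175],
    [0, 0, 0, -0.175],
    [0, 0, 0, -0.175],
    [0, 0, 0, -0.175],
    [0, 0, 0, -0.175],
    [0, 0, 0, -0.175],
    [0, 0, 0, -0.175],
    [0, 0, 0, -0.175],
    [0.01, -0.053, 0, 0],
    [0.01, -0.053, 0, 0],
    [0.01, -0.053, 0, 0],
    [0.01, -0.053, 0, 0],
    [0, 0, 0, 0],
    [0, 0, 0, 0]
  ],
  "grip": 0.36
}}

```text
time_s: 18.2
ee_pos: [0.5499, -0.0883, 0.1987]
eef_rot: [3.141, 0.0, 2.987]
force: [0.2, 0.2, -0.8]
grip_width: 0.0341
grip_force: 0.0
```

```bash
python3 - <<'E'
from h import *
im,c=shot("wrist"); print(pose()[0])
q=["lid_handle","lid_hinge","clip_middle","parts_dish_in","post_hole"]
m=marks("wrist",q);print(m);save(c,m=m)
for k,z in zip(q,[.092,.048,.01,.004,.05]):
    if m[k]: print(k,atz(c,m[k][0][0],z))
cv2.imwrite("pics/w7.png",im)
E
```

```text
[ 0.54999487 -0.0878134   0.19857084]
{'lid_handle': [([251.0, 134.9], 0.73)], 'lid_hinge': [([125.2, 182.0], 0.78)], 'clip_middle': [([410.5, 209.7], 0.58)], 'parts_dish_in': [([402.8, 200.9], 0.83)], 'post_hole': [([309.4, 225.0], 0.68)]}
lid_handle [ 0.49682193 -0.0869354   0.092     ]
lid_hinge [ 0.52773251 -0.23347318  0.048     ]
clip_middle [0.62234153 0.09345566 0.01      ]
parts_dish_in [0.61140204 0.08707944 0.004     ]
post_hole [ 0.60790892 -0.0389842   0.05      ]
```

View pics/w7.png

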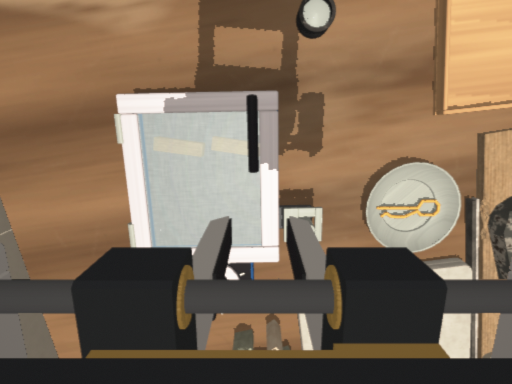

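The clip lies in the dish at (408,209). The handle bar spans (252,97) to (253,172). I'll go down onto the bar.

>>> {"name": "move_arm", "arguments": {
  "increments": [
    [0.026, -0.003, 0.03, 0],
    [0.0265, -0.0025, 0.03, 0],
    [0, 0, 0.04, 0],
    [0, 0, 0.0215, 0],
    [0, 0, 0, 0],
    [0, 0, 0, 0]
  ]
}}

```text
time_s: 19.25
ee_pos: [0.4976, -0.0859, 0.0779]
eef_rot: [-3.141, 0.001, 2.987]
force: [0.7, -0.3, 0.5]
grip_width: 0.0336
grip_force: 0.0
```

>>> {"name": "move_arm", "arguments": {
  "increments": [
    [0, 0, 0, 0],
    [0, 0, 0, 0],
    [0, 0, 0, 0],
    [0, 0, 0, 0]
  ],
  "grip": 0,
  "force": 12
}}

```text
time_s: 19.75
ee_pos: [0.4971, -0.0859, 0.0773]
eef_rot: [3.141, 0.001, 2.987]
force: [-0.7, 2.9, 3.5]
grip_width: 0.0096
grip_force: 12.0
```

```bash
python3 - <<'E'
from h import *
p,r=pose(); print(p,telemetry.get_obs()["force"])
# arc: rows per lid angle in tool y,z ; local y axis = tool y, up=-tool z
a0=np.arctan2(44,140);rad=np.hypot(44,140)/1000
th=np.linspace(0,1.9,20); y=rad*np.cos(a0+th); z=rad*np.sin(a0+th)
print(np.c_[th[1:],np.diff(y),-np.diff(z)].round(4))
E
```

```text
[ 0.49714498 -0.08588332  0.07728075] [-0.73420804  2.85118887  3.50909051]
[[ 1.00e-01 -5.10e-03 -1.38e-02]
 [ 2.00e-01 -6.40e-03 -1.32e-02]
 [ 3.00e-01 -7.70e-03 -1.25e-02]
 [ 4.00e-01 -8.90e-03 -1.16e-02]
 [ 5.00e-01 -1.00e-02 -1.07e-02]
 [ 6.00e-01 -1.11e-02 -9.60e-03]
 [ 7.00e-01 -1.20e-02 -8.50e-03]
 [ 8.00e-01 -1.28e-02 -7.20e-03]
 [ 9.00e-01 -1.34e-02 -5.90e-03]
 [ 1.00e+00 -1.39e-02 -4.60e-03]
 [ 1.10e+00 -1.43e-02 -3.10e-03]
 [ 1.20e+00 -1.46e-02 -1.70e-03]
 [ 1.30e+00 -1.47e-02 -2.00e-04]
 [ 1.40e+00 -1.46e-02  1.20e-03]
 [ 1.50e+00 -1.44e-02  2.70e-03]
 [ 1.60e+00 -1.41e-02  4.10e-03]
 [ 1.70e+00 -1.36e-02  5.50e-03]
 [ 1.80e+00 -1.30e-02  6.80e-03]
 [ 1.90e+00 -1.22e-02  8.10e-03]]
```

>>> {"name": "move_arm", "arguments": {
  "increments": [
    [0, -0.005, -0.0138, 0],
    [0, -0.0064, -0.0132, 0],
    [0, -0.0077, -0.0125, 0],
    [0, -0.0089, -0.0116, 0],
    [0, -0.01, -0.0107, 0],
    [0, -0.0111, -0.0096, 0],
    [0, -0.012, -0.0085, 0],
    [0, -0.0128, -0.0072, 0],
    [0, 0, 0, 0]
  ]
}}

```text
time_s: 20.88
ee_pos: [0.4865, -0.1595, 0.1661]
eef_rot: [3.141, 0.004, 2.986]
force: [1.7, 4.9, 12.7]
grip_width: 0.0098
grip_force: 12.0
```

>>> {"name": "move_arm", "arguments": {
  "increments": [
    [0, -0.0134, -0.0059, 0],
    [0, -0.0139, -0.0046, 0],
    [0, -0.0143, -0.0031, 0],
    [0, -0.0146, -0.0017, 0],
    [0, -0.0147, 0, 0],
    [0, -0.0146, 0.0012, 0],
    [0, -0.0144, 0.0027, 0],
    [0, 0, 0, 0]
  ]
}}

```text
time_s: 21.88
ee_pos: [0.4701, -0.2592, 0.1755]
eef_rot: [-3.141, 0.001, 2.986]
force: [4.2, -2.6, 3.8]
grip_width: 0.0092
grip_force: 12.1
```

>>> {"name": "move_arm", "arguments": {
  "increments": [
    [0, -0.0141, 0.0041, 0],
    [0, -0.0136, 0.0055, 0],
    [0, -0.013, 0.0068, 0],
    [0, -0.0122, 0.0081, 0],
    [0, 0, 0, 0]
  ]
}}

```text
time_s: 22.5
ee_pos: [0.4614, -0.31, 0.1494]
eef_rot: [3.139, -0.002, 2.986]
force: [4.8, 2.1, -4.8]
grip_width: 0.0095
grip_force: 12.0
```

>>> {"name": "move_arm", "arguments": {
  "increments": [
    [0, -0.006, 0.005, 0],
    [0, -0.004, 0.004, 0],
    [0, 0, 0, 0]
  ]
}}

```text
time_s: 22.88
ee_pos: [0.4609, -0.3176, 0.1419]
eef_rot: [3.136, -0.001, 2.988]
force: [5.2, 23.9, 12.8]
grip_width: 0.024
grip_force: 12.0
```

At the stop: the force rose to 24 N. I'll back off a little, open slightly and rise.

>>> {"name": "move_arm", "arguments": {
  "increments": [
    [0, 0.007, -0.006, 0],
    [0, 0, 0, 0]
  ]
}}

```text
time_s: 23.12
ee_pos: [0.4604, -0.3101, 0.1455]
eef_rot: [3.135, -0.006, 2.988]
force: [1.6, 18.9, -4.0]
grip_width: 0.0092
grip_force: 12.0
```

>>> {"name": "move_arm", "arguments": {
  "increments": [
    [0, 0, 0, 0],
    [0, 0, 0, 0],
    [0, 0, 0, 0],
    [0, 0, -0.01, 0],
    [0, 0, -0.02, 0],
    [0, 0, -0.04, 0],
    [0, 0, -0.05, 0],
    [0, 0, -0.02, 0],
    [0, 0, 0, 0]
  ],
  "grip": 0.32
}}

```text
time_s: 24.25
ee_pos: [0.4618, -0.3132, 0.2898]
eef_rot: [-3.14, 0.003, 2.987]
force: [0.3, -0.3, -0.0]
grip_width: 0.0299
grip_force: 0.0
```

>>> {"name": "move_arm", "arguments": {
  "increments": [
    [-0.023, 0.045, 0, 0],
    [-0.023, 0.045, 0, 0],
    [-0.023, 0.045, 0, 0],
    [-0.023, 0.045, 0, 0],
    [0, 0, 0, 0],
    [0, 0, 0, 0]
  ]
}}

```text
time_s: 25.0
ee_pos: [0.5797, -0.1496, 0.287]
eef_rot: [-3.142, -0.002, 2.987]
force: [-0.0, -0.0, -0.1]
grip_width: 0.0304
grip_force: 0.0
```

```bash
python3 - <<'E'
from h import *
im,c=shot("wrist"); print(pose()[0])
l=nets.mark_of("wrist","blank_1_centre");
for a in l: print(np.round(a["centre"],1),round(a["conf"],2),atz(c,a["centre"],.02).round(4))
save(c,l=[a["centre"] for a in l])
print(marks("wrist",["tub_floor","lid_hinge","tray_in","parts_dish_in"]))
shot("scene")
print("scene",[(np.round(a["centre"],1),round(a["conf"],2)) for a in nets.mark_of("scene","blank_1_centre")], marks("scene",["lid_handle","tray_in"]))
cv2.imwrite("pics/w8.png",im)
E
```

```text
[ 0.5796109  -0.15007055  0.28733654]
{'tub_floor': [([259.3, 142.5], 0.8)], 'lid_hinge': [([192.0, 140.3], 0.65)], 'tray_in': [], 'parts_dish_in': [([418.7, 164.9], 0.88)]}
scene [(array([313.4, 238.2]), 0.52)] {'lid_handle': [([351.6, 218.4], 0.96)], 'tray_in': [([198.8, 214.1], 0.95)]}
```

View pics/w8.png

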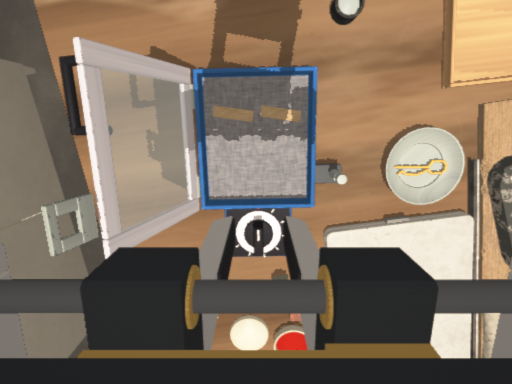

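The lid is open and leaning back. The knob mark points at the tub side, which is off. Two blanks are at (233,114) and (280,114). I'll measure their positions and orientations by colour.

```bash
cat >> h.py <<'E'
def blanks(im,c,box,ztop=.028,s0=60,amin=150,debug=False):
    x0,y0,x1,y1=box; sub=im[y0:y1,x0:x1]; hsv=cv2.cvtColor(sub,cv2.COLOR_BGR2HSV)
    m=((hsv[...,1]>s0)&(hsv[...,0]>8)&(hsv[...,0]<35)).astype(np.uint8)*255
    m=cv2.morphologyEx(m,cv2.MORPH_OPEN,np.ones((3,3)))
    out=[]
    for ct in cv2.findContours(m,cv2.RETR_EXTERNAL,cv2.CHAIN_APPROX_NONE)[0]:
        if cv2.contourArea(ct)<amin: continue
        P=np.array([atz(c,(q[0]+[x0,y0]).astype(float),ztop)[:2] for q in ct],np.float32)
        (ctr,(w,h),a)=cv2.minAreaRect(P*1000); a=np.deg2rad(a if w>h else a+90)
        out.append((np.round(np.array(ctr)/1000,4),round(max(w,h),1),round(min(w,h),1),round(float((a+np.pi/2)%np.pi-np.pi/2),3)))
    return out,m
E
python3 - <<'E'
from h import *
c,k=load(); im=cv2.imread("pics/w8.png")
for s in (60,90,110):
    out,m=blanks(im,c,(205,78,308,200),s0=s); print(s,out)
for q in ([233,114],[280,114]): print(atz(c,q,.028))
for q in ([195,69],[315,68],[202,208],[315,207]): print(atz(c,q,.045))
a=im[70:205,195:315]; a=cv2.resize(cv2.convertScaleAbs(a,alpha=1.8),None,fx=4,fy=4); m=cv2.cvtColor(cv2.resize(m,(412,488)),cv2.COLOR_GRAY2BGR)
cv2.imwrite("pics/w8c.png",a)
E
```

```text
60 [(array([ 0.5099, -0.1085]), 55.9, 16.4, 1.275), (array([ 0.4995, -0.1735]), 56.4, 15.5, 1.279)]
90 [(array([ 0.5097, -0.1083]), 54.2, 14.8, 1.279), (array([ 0.4997, -0.1732]), 54.2, 14.1, 1.279)]
110 []
[ 0.50061505 -0.17332201  0.028     ]
[ 0.51066729 -0.10875587  0.028     ]
[ 0.43801728 -0.21083965  0.045     ]
[ 0.46071027 -0.05725521  0.045     ]
[ 0.62301241 -0.23852793  0.045     ]
[ 0.6464439  -0.07819644  0.045     ]
```

View pics/w8c.png

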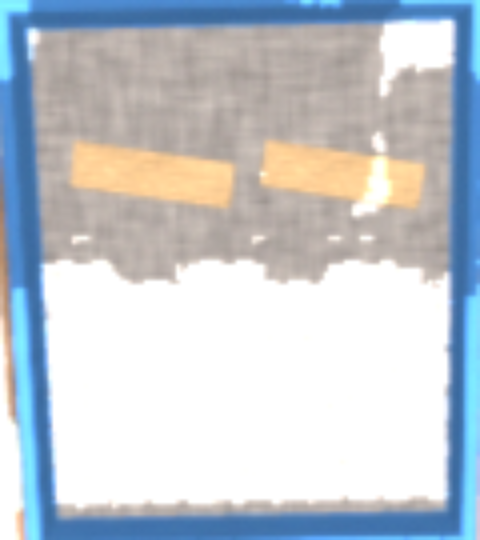

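Two blanks, 56 × 16 mm at the assumed height, and no others in the tub. I'll go above the first.

>>> {"name": "move_arm", "arguments": {
  "increments": [
    [0, 0, 0, 0.171],
    [0, 0, 0, 0.171],
    [0, 0, 0, 0.171],
    [0, 0, 0, 0.171],
    [0, 0, 0, 0.171],
    [0, 0, 0, 0.171],
    [0, 0, 0, 0.171],
    [0, 0, 0, 0.171],
    [0, 0, 0, 0.171],
    [0, 0, 0, 0.171],
    [0.005, -0.0197, 0.047, 0],
    [0.005, -0.0197, 0.047, 0],
    [0.005, -0.0197, 0.047, 0],
    [0.005, -0.0197, 0.047, 0],
    [0, 0, 0, 0],
    [0, 0, 0, 0]
  ],
  "grip": 0.4
}}

```text
time_s: 27.5
ee_pos: [0.5121, -0.1079, 0.1021]
eef_rot: [3.139, 0.0, 1.277]
force: [-1.1, 0.2, 1.6]
grip_width: 0.0378
grip_force: 0.0
```

```bash
python3 - <<'E'
from h import *
im,c=shot("wrist"); print(pose()[0])
cv2.imwrite("pics/w9.png",im)
l=nets.mark_of("wrist","blank_1_centre"); print([(np.round(a["centre"],1),round(a["conf"],2),atz(c,a["centre"],.02).round(4)) for a in l])
out,m=blanks(im,c,(160,60,350,300)); print(out)
A=[.5098,-.1084]; plan([*A,.016],1.277)
E
```

```text
[ 0.51229059 -0.10795205  0.10223643]
[]
[(array([ 0.5617, -0.2047]), 37.8, 14.5, 1.563), (array([ 0.418 , -0.1612]), 38.5, 14.0, 0.923), (array([ 0.503 , -0.1618]), 40.9, 15.6, 1.276), (array([ 0.5102, -0.107 ]), 56.8, 15.0, 1.276), (array([ 0.5138, -0.0756]), 172.7, 147.5, 1.202)]
from [ 0.5121 -0.1079  0.102 ] yaw 1.277 to [ 0.5098 -0.1084  0.016 ] delta [-0.0011 -0.0024  0.086 ] roll -0.0 n 2 row [-0.0006 -0.0012  0.043 ] -0.0002
```

>>> {"name": "move_arm", "arguments": {
  "increments": [
    [0, -0.001, 0.04, 0],
    [0, -0.001, 0.035, 0],
    [0, 0, 0.011, 0],
    [0, 0, 0, 0],
    [0, 0, 0, 0]
  ]
}}

```text
time_s: 28.22
ee_pos: [0.5097, -0.107, 0.0155]
eef_rot: [3.139, -0.0, 1.277]
force: [0.4, 0.6, 0.4]
grip_width: 0.0377
grip_force: 0.0
```

>>> {"name": "move_arm", "arguments": {
  "increments": [
    [0, 0, 0, 0],
    [0, 0, 0, 0],
    [0, 0, 0, 0],
    [0, 0, 0, 0],
    [0, 0, -0.04, 0],
    [0, 0, -0.05, 0],
    [0, 0, -0.05, 0],
    [0, 0, 0, 0]
  ],
  "grip": 0,
  "force": 25
}}

```text
time_s: 29.22
ee_pos: [0.5101, -0.1071, 0.1573]
eef_rot: [3.135, -0.0, 1.277]
force: [0.1, -0.8, -1.6]
grip_width: 0.0152
grip_force: 25.0
```

```bash
python3 - <<'E'
from h import *
for n in ("top","scene"):
    shot(n); m=marks(n,["tray_in","parts_dish_in"]); print(n,m)
    if n=="top": T=m
    else: S=m
print(tri([ray(cam("top"),T["tray_in"][0][0]),ray(cam("scene"),S["tray_in"][0][0])]))
plan([.40,.226,.16])
E
```

```text
top {'tray_in': [([216.5, 218.9], 0.59)], 'parts_dish_in': [([262.7, 162.8], 0.59)]}
scene {'tray_in': [([197.1, 213.8], 0.72)], 'parts_dish_in': [([266.7, 206.0], 0.61)]}
(array([ 0.43870856,  0.23371499, -0.00491459]), [3.3, 3.3])
from [ 0.5081 -0.1066  0.1526] yaw 1.277 to [0.4   0.226 0.16 ] delta [ 0.287  -0.1999 -0.0069] roll 0.0 n 7 row [ 0.041  -0.0286 -0.001 ] 0.0
```

>>> {"name": "move_arm", "arguments": {
  "increments": [
    [0.041, -0.0286, 0, 0],
    [0.041, -0.0286, 0, 0],
    [0.041, -0.0286, 0, 0],
    [0.041, -0.0286, 0, 0],
    [0.041, -0.0286, 0, 0],
    [0.041, -0.0286, 0, 0],
    [0.041, -0.0286, 0, 0],
    [0, 0, 0, 0],
    [0, 0, 0, 0]
  ]
}}

```text
time_s: 30.65
ee_pos: [0.4001, 0.2256, 0.1534]
eef_rot: [-3.141, 0.001, 1.277]
force: [-0.1, 0.3, -0.1]
grip_width: 0.0153
grip_force: 25.0
```

```bash
python3 - <<'E'
from h import *
im,c=shot("wrist"); print(pose()[0])
cv2.imwrite("pics/w10.png",im)
m=marks("wrist",["tray_in"]);f=nets.search_frame("wrist","tray_in"); print(m,f[:1],[atz(c,a[0],.005) for a in m["tray_in"]])
E
```

```text
[0.40034088 0.22522322 0.15352035]
{'tray_in': [([292.9, 169.8], 0.88)]} [{'extent': [199.4, 57.4, 379.2, 245.1], 'conf': 0.57}] [array([0.43999402, 0.22832562, 0.005     ])]
```

View pics/w10.png

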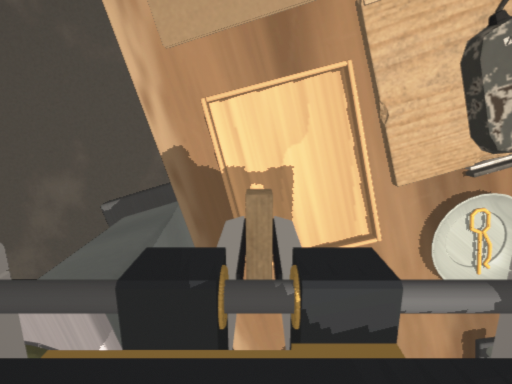

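The blank is held squarely at (259,215). The tray spans (202,100)–(380,240). I'll lower it onto the tray floor.

>>> {"name": "move_arm", "arguments": {
  "increments": [
    [0.002, 0.0025, 0.05, 0],
    [0.002, 0.0025, 0.05, 0],
    [0, 0, 0.03, 0],
    [0, 0, 0.0135, 0],
    [0, 0, 0, 0],
    [0, 0, 0, 0]
  ]
}}

```text
time_s: 31.55
ee_pos: [0.4069, 0.2285, 0.0116]
eef_rot: [3.14, -0.001, 1.276]
force: [-0.4, 0.2, -0.3]
grip_width: 0.0149
grip_force: 25.0
```

>>> {"name": "move_arm", "arguments": {
  "increments": [
    [0, 0, 0, 0],
    [0, 0, 0, 0],
    [0, 0, -0.02, 0],
    [0, 0, -0.04, 0],
    [0, 0, -0.05, 0],
    [0, 0, -0.04, 0],
    [-0.041, 0.0288, 0, 0],
    [-0.041, 0.0288, 0, 0],
    [-0.041, 0.0288, 0, 0],
    [-0.041, 0.0288, 0, 0],
    [-0.041, 0.0288, 0, 0],
    [-0.041, 0.0288, 0, 0],
    [-0.041, 0.0288, 0, 0],
    [-0.03, 0.01, 0, 0],
    [-0.03, 0.004, 0, 0],
    [0, 0, 0, 0],
    [0, 0, 0, 0]
  ],
  "grip": 0.35
}}

```text
time_s: 33.67
ee_pos: [0.512, -0.1657, 0.1606]
eef_rot: [3.141, -0.0, 1.277]
force: [-0.4, -0.6, 0.5]
grip_width: 0.0328
grip_force: 0.0
```

```bash
python3 - <<'E'
from h import *
im,c=shot("wrist"); p=pose()[0]
cv2.imwrite("pics/w11.png",im)
out,m=blanks(im,c,(160,60,350,300)); print([o for o in out if o[1]<70])
plan([.4996,-.1734,.1],1.277)
S=shot("top")[0]; print(nets.mark_of("top","blank_1_centre")[:3])
E
```

```text
[(array([ 0.558 , -0.2964]), 46.4, 16.5, 1.556), (array([ 0.4023, -0.2493]), 46.0, 16.2, 1.022), (array([ 0.4997, -0.1724]), 57.4, 14.9, 1.275)]
from [ 0.5121 -0.1654  0.1606] yaw 1.277 to [ 0.4996 -0.1734  0.1   ] delta [-0.0112 -0.0096  0.0606] roll 0.0 n 2 row [-0.0056 -0.0048  0.0303] 0.0002
[]
```

Blank B is measured again at (0.4997, -0.1725). Descend and grip.

>>> {"name": "move_arm", "arguments": {
  "increments": [
    [-0.0055, -0.005, 0.03, 0],
    [-0.0055, -0.0045, 0.03, 0],
    [0, 0, 0.045, 0],
    [0, 0, 0.03, 0],
    [0, 0, 0.0095, 0],
    [0, 0, 0, 0],
    [0, 0, 0, 0]
  ]
}}

```text
time_s: 34.7
ee_pos: [0.5004, -0.1741, 0.0173]
eef_rot: [3.14, 0.0, 1.277]
force: [-0.2, 0.6, 1.3]
grip_width: 0.0327
grip_force: 0.0
```

>>> {"name": "move_arm", "arguments": {
  "increments": [
    [0, 0, 0, 0],
    [0, 0, 0, 0],
    [0, 0, 0, 0],
    [0, 0, 0, 0],
    [0, 0, -0.04, 0],
    [0, 0, -0.05, 0],
    [0, 0, -0.05, 0],
    [0, 0, 0, 0]
  ],
  "grip": 0,
  "force": 25
}}

```text
time_s: 35.7
ee_pos: [0.501, -0.1746, 0.1595]
eef_rot: [3.135, 0.001, 1.277]
force: [1.1, -0.3, -1.5]
grip_width: 0.0152
grip_force: 25.0
```

```bash
python3 - <<'E'
from h import *
plan([.455,.23,.156])
E
```

```text
from [ 0.501  -0.1746  0.1595] yaw 1.277 to [0.455 0.23  0.156] delta [ 0.3739 -0.1613  0.0022] roll 0.0 n 8 row [ 0.0467 -0.0202  0.0003] 0.0
```

>>> {"name": "move_arm", "arguments": {
  "increments": [
    [0.0467, -0.02, 0, 0],
    [0.0467, -0.02, 0, 0],
    [0.0467, -0.02, 0, 0],
    [0.0467, -0.02, 0, 0],
    [0.0467, -0.02, 0, 0],
    [0.0467, -0.02, 0, 0],
    [0.0467, -0.02, 0, 0],
    [0.0467, -0.02, 0, 0],
    [0, 0, 0, 0],
    [0, 0, 0, 0]
  ]
}}

```text
time_s: 36.95
ee_pos: [0.4545, 0.2294, 0.155]
eef_rot: [-3.14, 0.001, 1.277]
force: [-0.4, -0.5, 0.1]
grip_width: 0.0152
grip_force: 25.0
```

```bash
python3 - <<'E'
from h import *
im,c=shot("wrist"); print(pose()[0],telemetry.get_obs()["grip_width"])
cv2.imwrite("pics/w12.png",im)
m=marks("wrist",["tray_in"]); print(m,[atz(c,a[0],.005) for a in m["tray_in"]])
E
```

```text
[0.45469551 0.22903185 0.1552354 ] 0.015238377850805904
{'tray_in': [([255.0, 158.6], 0.82)]} [array([0.45844799, 0.25545961, 0.005     ])]
```

View pics/w12.png

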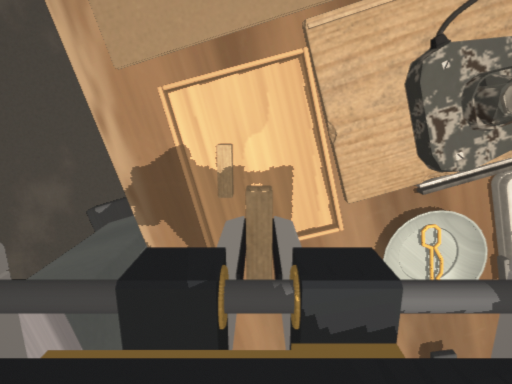

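```bash
python3 - <<'E'
from h import *
c=cam("wrist")
for q in ([160,90],[305,50],[341,231]): print(atz(c,q,.022))
print("A",atz(c,[225,170],.021))
T=np.array([atz(c,q,.022) for q in ([160,90],[341,231])]).mean(0); print("ctr",T)
E
```

```text
[0.39080071 0.3479237  0.022     ]
[0.53538774 0.34168652 0.022     ]
[0.52604713 0.15453437 0.022     ]
A [0.42646938 0.25452211 0.021     ]
ctr [0.45842392 0.25122904 0.022     ]
```

The tray has been knocked about 2 cm; its centre is now (0.458, 0.251) with blank A still inside at (225,170). I'll correct and lower blank B beside it.

>>> {"name": "move_arm", "arguments": {
  "increments": [
    [0.029, 0.023, 0, 0],
    [0, 0, 0.05, 0],
    [0, 0, 0.05, 0],
    [0, 0, 0.03, 0],
    [0, 0, 0.0135, 0],
    [0, 0, 0, 0],
    [0, 0, 0, 0]
  ]
}}

```text
time_s: 37.92
ee_pos: [0.486, 0.2511, 0.0138]
eef_rot: [3.14, -0.001, 1.276]
force: [-0.1, 0.0, -0.2]
grip_width: 0.0151
grip_force: 25.0
```

>>> {"name": "move_arm", "arguments": {
  "increments": [
    [0, 0, 0, 0],
    [0, 0, 0, 0],
    [0, 0, -0.02, 0],
    [0, 0, -0.04, 0],
    [0, 0, -0.06, 0],
    [0, 0, -0.06, 0],
    [-0.05, 0, 0, 0],
    [-0.05, 0, 0, 0],
    [0, 0, 0, 0],
    [0, 0, 0, 0]
  ],
  "grip": 0.35
}}

```text
time_s: 39.17
ee_pos: [0.4565, 0.1557, 0.1928]
eef_rot: [3.141, -0.001, 1.277]
force: [1.0, -1.3, -0.0]
grip_width: 0.0325
grip_force: 0.0
```

```bash
python3 - <<'E'
from h import *
im,c=shot("wrist"); cv2.imwrite("pics/w13.png",im)
p=pose()[0]; print(p)
print([(np.round(a["centre"]),round(a["conf"],2)) for a in nets.mark_of("wrist","blank_1_centre")])
im2,c2=shot("scene"); print(marks("scene",["lid_handle","lid_hinge"])); cv2.imwrite("pics/scene2.png",im2)
h=np.array([.5285,-.234,.048]);y=-.152
def P(th):
    a=np.arctan2(44,140)+th; r=.1468; v=np.array([-.053,r*np.cos(a),r*np.sin(a)])
    return h+R.from_euler('z',y).apply(v)
for th in (1.7,1.8,1.9): print(th,P(th),proj(c2,P(th)))
E
```

```text
[0.45651706 0.15598495 0.19263905]
[]
{'lid_handle': [([353.1, 217.5], 0.79)], 'lid_hinge': [([340.4, 240.9], 0.66)]}
1.7 [ 0.46676998 -0.28695556  0.18120793] [347.52462576 208.73432228]
1.8 [ 0.46480303 -0.29979618  0.17438354] [351.46127337 213.40013869]
1.9 [ 0.46294907 -0.31189921  0.16629636] [355.1487014  218.50295587]
```

View pics/w13.png

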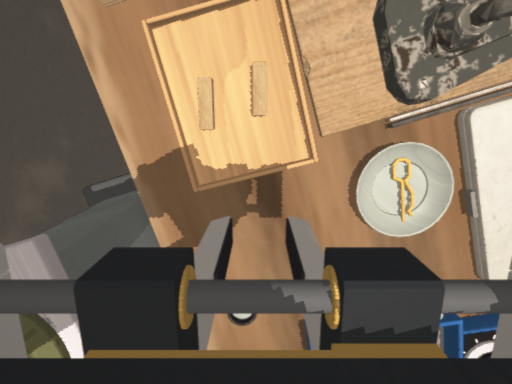

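Both blanks lie flat in the tray at (205,103) and (259,89), and the clip is in the dish. Now to shut the lid. Rise, turn, and go above the handle.

>>> {"name": "move_arm", "arguments": {
  "increments": [
    [0, 0, -0.05, -0.171],
    [0, 0, -0.05, -0.171],
    [0, 0, 0, -0.171],
    [0, 0, 0, -0.171],
    [0, 0, 0, -0.171],
    [0, 0, 0, -0.171],
    [0, 0, 0, -0.171],
    [0, 0, 0, -0.171],
    [0, 0, 0, -0.171],
    [0, 0, 0, -0.171],
    [-0.0087, -0.0515, 0, 0],
    [-0.0087, -0.0515, 0, 0],
    [-0.0087, -0.0515, 0, 0],
    [-0.0087, -0.0515, 0, 0],
    [-0.0087, -0.0515, 0, 0],
    [-0.0087, -0.0515, 0, 0],
    [-0.0087, -0.0515, 0, 0],
    [-0.0087, -0.0515, 0, 0],
    [-0.0087, -0.0515, 0, 0],
    [0, 0, 0, 0]
  ],
  "grip": 0.24
}}

```text
time_s: 41.92
ee_pos: [0.4619, -0.317, 0.2913]
eef_rot: [3.141, -0.002, 2.984]
force: [1.0, 1.0, -0.8]
grip_width: 0.0225
grip_force: 0.0
```

```bash
python3 - <<'E'
from h import *
im,c=shot("wrist"); cv2.imwrite("pics/w14.png",im)
m=marks("wrist",["lid_handle"]); print(m,[atz(c,a[0],.166) for a in m["lid_handle"]])
f=nets.search_frame("wrist","lid_handle");print(f[:2])
m2=[353.1,217.5]
if m["lid_handle"]: print(tri([ray(cam("scene"),m2),ray(c,m["lid_handle"][0][0])]))
# dark bar columns
g=cv2.cvtColor(im,cv2.COLOR_BGR2GRAY)
for row in (120,150,170,190): print(row,[int(v) for v in g[row,180:340:4]])
plan([.463,-.313,.152],2.987)
E
```

```text
{'lid_handle': [([266.7, 190.3], 0.83)]} [array([ 0.46692924, -0.30922485,  0.166     ])]
[{'extent': [261.0, 141.8, 328.6, 352.2], 'conf': 0.94}]
(array([ 0.46546863, -0.30739162,  0.16647122]), [2.3, 2.3])
120 [95, 166, 168, 102, 102, 102, 104, 103, 103, 103, 103, 104, 104, 104, 104, 103, 103, 104, 104, 104, 104, 102, 101, 100, 99, 99, 98, 99, 98, 97, 96, 97, 106, 154, 152, 153, 153, 153, 153, 152]
150 [94, 94, 101, 153, 151, 151, 151, 151, 150, 146, 146, 144, 145, 142, 141, 139, 138, 136, 133, 130, 81, 126, 127, 128, 126, 81, 78, 77, 77, 77, 78, 115, 167, 178, 167, 166, 201, 186, 148, 197]
170 [94, 94, 94, 96, 122, 123, 125, 125, 125, 126, 126, 125, 127, 127, 129, 130, 131, 132, 132, 130, 97, 35, 34, 134, 137, 88, 86, 87, 86, 86, 159, 196, 171, 157, 158, 178, 251, 232, 151, 213]
190 [93, 95, 94, 94, 95, 134, 132, 133, 135, 136, 139, 140, 143, 146, 147, 147, 149, 152, 149, 145, 141, 54, 51, 93, 136, 118, 98, 99, 99, 99, 227, 254, 219, 165, 164, 188, 254, 140, 183, 188]
from [ 0.4624 -0.3138  0.2923] yaw 2.988 to [ 0.463 -0.313  0.152] delta [-0.0005  0.0009  0.1403] roll 0.001 n 3 row [-0.0002  0.0003  0.0468] 0.0002
```

```bash
python3 - <<'E'
from h import *
for i in range(2):
    im,c=shot("wrist"); p=pose()[0]
    m=marks("wrist",["lid_handle"]); print(p,m,[atz(c,a[0],.166) for a in m["lid_handle"]])
g=cv2.cvtColor(im,cv2.COLOR_BGR2GRAY)
for row in (172,185,200): print(row,[int(v) for v in g[row,250:310:2]])
plan([.464,-.3105,.152],2.987)
E
```

```text
[ 0.46250336 -0.31360545  0.29254403] {'lid_handle': [([265.2, 190.8], 0.8)]} [array([ 0.46815285, -0.30770226,  0.166     ])]
[ 0.46249575 -0.31365156  0.29278927] {'lid_handle': []} []
172 [132, 133, 134, 131, 53, 44, 43, 35, 63, 139, 139, 140, 140, 136, 90, 86, 86, 86, 86, 86, 87, 87, 88, 130, 190, 194, 188, 176, 164, 158]
185 [146, 146, 147, 145, 66, 51, 63, 56, 61, 148, 150, 149, 148, 144, 93, 90, 91, 90, 91, 91, 91, 92, 93, 218, 252, 254, 233, 206, 198, 163]
200 [161, 162, 161, 160, 82, 50, 60, 54, 48, 95, 149, 156, 101, 99, 99, 98, 98, 98, 99, 100, 100, 100, 100, 225, 254, 254, 254, 218, 192, 165]
from [ 0.4624 -0.3138  0.2928] yaw 2.988 to [ 0.464  -0.3105  0.152 ] delta [-0.001   0.0035  0.1408] roll 0.001 n 3 row [-0.0003  0.0012  0.0469] 0.0004
```

>>> {"name": "move_arm", "arguments": {
  "increments": [
    [0, 0.0025, 0.04, 0],
    [0, 0, 0.04, 0],
    [0, 0, 0.03, 0],
    [0, 0, 0.015, 0],
    [0, 0, 0, 0]
  ]
}}

```text
time_s: 42.9
ee_pos: [0.4626, -0.3119, 0.1674]
eef_rot: [3.141, -0.001, 2.987]
force: [-1.2, -0.5, 1.1]
grip_width: 0.0228
grip_force: 0.0
```

>>> {"name": "move_arm", "arguments": {
  "increments": [
    [0, 0, 0.015, 0],
    [0, 0, 0, 0],
    [0, 0, 0, 0]
  ]
}}

```text
time_s: 43.28
ee_pos: [0.4627, -0.3123, 0.1529]
eef_rot: [-3.141, 0.0, 2.987]
force: [0.5, -0.6, 0.2]
grip_width: 0.0225
grip_force: 0.0
```

>>> {"name": "move_arm", "arguments": {
  "increments": [
    [0, 0, 0, 0],
    [0, 0, 0, 0],
    [0, 0, 0, 0],
    [0, 0, 0, 0]
  ],
  "grip": 0,
  "force": 12
}}

```text
time_s: 43.78
ee_pos: [0.463, -0.3105, 0.1527]
eef_rot: [3.138, -0.0, 2.988]
force: [1.6, 13.4, 3.5]
grip_width: 0.0098
grip_force: 12.0
```

Gripped. Reverse the arc.

>>> {"name": "move_arm", "arguments": {
  "increments": [
    [0, 0.0125, -0.008, 0],
    [0, 0.013, -0.0068, 0],
    [0, 0.0136, -0.0055, 0],
    [0, 0.0141, -0.0041, 0],
    [0, 0.0144, -0.0027, 0],
    [0, 0.0146, -0.0012, 0],
    [0, 0.0147, 0, 0],
    [0, 0.0146, 0.0017, 0],
    [0, 0.0143, 0.0031, 0],
    [0, 0.0139, 0.0046, 0],
    [0, 0, 0, 0]
  ]
}}

```text
time_s: 45.15
ee_pos: [0.4842, -0.1729, 0.1709]
eef_rot: [3.141, -0.001, 2.988]
force: [-2.7, 2.7, 1.4]
grip_width: 0.0096
grip_force: 12.0
```

>>> {"name": "move_arm", "arguments": {
  "increments": [
    [0, 0.0134, 0.0059, 0],
    [0, 0.0128, 0.0072, 0],
    [0, 0.012, 0.0085, 0],
    [0, 0.0111, 0.0096, 0],
    [0, 0.01, 0.0107, 0],
    [0, 0.0089, 0.0116, 0],
    [0, 0, 0, 0]
  ]
}}

```text
time_s: 46.02
ee_pos: [0.4946, -0.1061, 0.117]
eef_rot: [3.141, -0.001, 2.987]
force: [-2.1, 2.0, 0.1]
grip_width: 0.0091
grip_force: 12.0
```

>>> {"name": "move_arm", "arguments": {
  "increments": [
    [0, 0.0077, 0.0125, 0],
    [0, 0.0064, 0.0132, 0],
    [0, 0.0055, 0.0138, 0],
    [0, 0, 0, 0],
    [0, 0, 0, 0]
  ]
}}

```text
time_s: 46.65
ee_pos: [0.4974, -0.0871, 0.0782]
eef_rot: [3.141, -0.001, 2.987]
force: [-3.1, 6.4, -0.7]
grip_width: 0.0094
grip_force: 12.0
```

>>> {"name": "move_arm", "arguments": {
  "increments": [
    [0, 0, 0.003, 0],
    [0, 0, 0.002, 0],
    [0, 0, 0, 0]
  ]
}}

```text
time_s: 47.02
ee_pos: [0.4979, -0.0862, 0.0741]
eef_rot: [3.139, 0.0, 2.987]
force: [-4.6, 16.4, 8.4]
grip_width: 0.0094
grip_force: 12.0
```

Release, then press down lightly on the bar with closed fingertips to make sure the lid is fully shut.

>>> {"name": "move_arm", "arguments": {
  "increments": [
    [0, 0, 0, 0],
    [0, 0, 0, 0],
    [0, 0, -0.02, 0],
    [0, 0, -0.02, 0],
    [0, 0, 0, 0]
  ],
  "grip": 0.25
}}

```text
time_s: 47.65
ee_pos: [0.4984, -0.088, 0.1145]
eef_rot: [-3.141, 0.003, 2.986]
force: [-0.2, -0.5, 0.1]
grip_width: 0.0236
grip_force: 0.0
```

>>> {"name": "move_arm", "arguments": {
  "increments": [
    [0, 0, 0, 0],
    [0, 0, 0, 0],
    [0, 0, 0, 0],
    [0, 0, 0.01, 0],
    [0, 0, 0.004, 0],
    [0, 0, 0.003, 0],
    [0, 0, 0, 0]
  ],
  "grip": 0
}}

```text
time_s: 48.52
ee_pos: [0.4975, -0.0874, 0.097]
eef_rot: [3.142, -0.0, 2.987]
force: [-6.0, 1.0, 11.6]
grip_width: 0.0002
grip_force: 5.5
```

```bash
python3 - <<'E'
from h import *
o=telemetry.get_obs();print(o["ee_pos"],o["force"],o["grip_width"])
E
```

```text
[ 0.49751244 -0.08739442  0.09697126] [-6.0482456   1.03610675 11.61813543] 0.00021353290889203
```

>>> {"name": "move_arm", "arguments": {
  "increments": [
    [0, 0, 0.003, 0],
    [0, 0, 0, 0],
    [0, 0, 0, 0]
  ]
}}

```text
time_s: 48.9
ee_pos: [0.4979, -0.0874, 0.0962]
eef_rot: [-3.142, 0.002, 2.987]
force: [-15.6, 4.4, 39.1]
grip_width: 0.0006
grip_force: 19.6
```

>>> {"name": "move_arm", "arguments": {
  "increments": [
    [0, 0, -0.02, 0],
    [0, 0, -0.05, 0],
    [0, 0, -0.05, 0],
    [-0.05, 0, -0.02, 0],
    [0, 0, 0, 0],
    [0, 0, 0, 0]
  ]
}}

```text
time_s: 49.65
ee_pos: [0.5463, -0.095, 0.2323]
eef_rot: [3.141, -0.002, 2.987]
force: [0.0, 1.0, 0.3]
grip_width: 0.0004
grip_force: 0.0
```

```bash
python3 - <<'E'
from h import *
o=telemetry.get_obs();print(o["ee_pos"],o["force"])
im,c=shot("wrist"); cv2.imwrite("pics/w15.png",im)
q={"lid_handle":.092,"clip_middle":.01,"parts_dish_in":.004,"loupe":0,"speed_knob_grip":.06,"post_hole":.05}
m=marks("wrist",q)
for k in q: print(k,m[k],[atz(c,a[0],q[k]).round(4) for a in m[k]])
C={n:shot(n,n+"9.png")[1] for n in ("top","scene")}
M={n:marks(n,["lid_handle","tray_in","parts_dish_in","loupe","small_hammer"]) for n in C}
for n in M: pass
M={}
for n in C:
    shot(n); M[n]=marks(n,["lid_handle","tray_in","parts_dish_in","loupe","small_hammer"])
for k in M["top"]:
    if M["top"][k] and M["scene"][k]: print(k,M["top"][k],M["scene"][k],tri([ray(C[n],M[n][k][0][0]) for n in C]))
    else: print(k,M["top"][k],M["scene"][k])
im=cv2.imread("pics/w7.png") # compare blank positions via top colour diff
out,_=blanks(cv2.imread("pics/w13.png"),c,(0,0,1,1)) if 0 else (0,0)
E
```

```text
[ 0.54633032 -0.09498914  0.23225807] [0.02310912 1.02317754 0.25687348]
lid_handle [([261.8, 138.7], 0.89)] [array([ 0.4999, -0.0843,  0.092 ])]
clip_middle [([402.2, 202.3], 0.6)] [array([0.6184, 0.0917, 0.01  ])]
parts_dish_in [([400.5, 196.5], 0.56)] [array([0.6118, 0.0924, 0.004 ])]
loupe [([310.8, 30.2], 0.66)] [array([ 0.3843, -0.0046,  0.    ])]
speed_knob_grip [] []
post_hole [] []
lid_handle [([324.4, 201.3], 0.85)] [([284.1, 216.4], 0.83)] (array([ 0.49028557, -0.08482024,  0.08251989]), [6.5, 6.5])
tray_in [([208.5, 217.7], 0.74)] [([198.8, 209.0], 0.89)] (array([0.44872314, 0.25180406, 0.00234362]), [5.9, 5.9])
parts_dish_in [([261.1, 165.1], 0.63)] [([268.9, 207.6], 0.78)] (array([0.61222757, 0.09526137, 0.00693533]), [2.7, 2.7])
loupe [([293.0, 239.9], 0.49)] [([237.7, 247.9], 0.44)] (array([ 0.38207856, -0.00589955, -0.00572225]), [0.7, 0.7])
small_hammer [] [([176.2, 184.3], 0.48)]
```

```bash
python3 -c "
from station import hand_in
print(hand_in())"
```

```text
the job is handed in; nothing more can be done
None
```

The job is handed in with every step done in order: knob on its off stop, clip in the dish, both blanks flat on the tray floor, lid shut, loupe undisturbed; the hammer was never approached, but only the scene camera could re-find it at the end.

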